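# Lever a stuck pot lid loose with a screwdriver

### The job

The lid of the blue de-airing pot is stuck in its seal. Take the yellow screwdriver, set its shank over the notch in the pot's rim with the tip under the lid's lip, and lever the lid up against the rim until that side has come free; do not pull the tight lid by its knob. Then lay the screwdriver down on the bench clear of the pot, lift the lid off by its red knob and set it down knob-up on the middle of the round green mat, without disturbing the brass weight or the wooden brush.

Things in the scene. Friction and masses are not known exactly. Their poses are not given: they have to be found in the camera images.
- pot: Fixed square pot of blue-painted metal, 135 x 120 mm, side and rear walls 66 mm high, front wall 70 mm high and 10 mm thick (local x -68 to -58 mm), on a 155 x 140 mm foot plate 12 mm thick. Origin: centre of its underside; z up. The front wall, at local -x, faces the robot roughly and has the levering notch in its middle; local +x points from the notch to the lid.
- pot_notch (a point): The fulcrum: middle of the bottom of the 18 mm wide steel notch in the front wall, at its inner edge, 62 mm above the bench; edges rounded 3 mm; axes as the pot's. Behind it lies an open trough, 26 mm to the lid's lip and 18 mm more under the lip to the seal block, its floor 22 mm above the bench. The lip's underside is 5 mm lower than this point.
- pot_mouth (a point): Centre of the pot's mouth, 57 mm above the bench. Two sprung rubber pads inside pinch the seal block near its front: some 20 to 45 N up at the lip moves the lid. The shank passes below the lip only if it slopes tip-down more than about 30 degrees (40 is comfortable, tip 40 to 44 mm past the notch); levering it to level raises the lip about 13 mm.
- lid: Loose lid, about 0.25 kg: aluminium plate 86 (x) by 96 (y) by 7 mm, sunk in the pot with 2 mm play, black seal block 62 x 76 x 14 mm below, red knob above. Origin: centre of the block's underside, 43 mm above the bench when seated; plate top at 21 mm, knob top 49 mm above it. Axes as the pot's. The pads let go when the lip is about 8 mm up; it then rests aslant and lifts off freely.
- lid_lip (a point): Middle of the lower edge of the lid's lip, the front (-x) edge of the plate facing the notch; 57 mm above the bench when seated. Lever until it has risen 9 mm or more above its seated height and stay there a moment with the lid resting on the shank.
- lid_knob (a point): Centre of the top of the red knob: 26 mm in diameter, 22 mm tall, with 6 mm of a thinner neck between it and the plate.
- screwdriver: Loose yellow-handled screwdriver, 208 mm long, 85 g, lying on the bench. Origin: under its middle, on its underside; the axis runs along its local y at local z = 13 mm; the tip is at local y = -104 mm. Steel shank 8.4 mm in diameter, local y -104 to +6 mm; handle 26 x 26 mm, local y +6 to +104 mm.
- driver_tip (a point): End of the steel shank, on the screwdriver's axis.
- driver_grip (a point): Middle of the handle on the axis, 154 mm from the tip: where to hold it.
- mat: Fixed round green mat, 120 mm in diameter, 3 mm thick. Origin: centre of its underside on the bench.
- weight: Bystander: brass test weight with a knob, 38 mm in diameter, 52 mm tall. Origin: centre of its underside.
- brush: Bystander: wooden sieve brush, 175 mm long, 25 mm tall. Origin: under its middle.

How it is judged (in metres and radians):
On the way:
1. the lid's lip has been levered at least 8.5 mm up from its seat by the screwdriver resting on the pot, with no finger on the lid (z of lid_lip in the frame of pot above 0.0655 m and contact force between screwdriver and lid above 0.2 N and contact force between screwdriver and pot above 0.2 N and contact force between the fingers and lid below 0.2 N), for 0.2 s.
At the end, for the whole second after the job is handed in: The lid lies flat, knob up, on the mat with its origin within 30 mm of the mat's centre; the screwdriver lies flat on the bench (tip and handle axis below 30 mm), touching neither pot nor lid; both released and at rest (horizontal distance between lid and mat below 0.03 m and height (world z) of lid between 0 and 0.008 m and angle between lid's own z axis and vertical below 0.08 rad and linear speed of each of lid, screwdriver below 0.02 m/s and height (world z) of each of driver_tip, driver_grip below 0.03 m and height (world z) of driver_grip above 0 m and contact force between screwdriver and pot below 0.1 N and contact force between screwdriver and lid below 0.1 N).
It fails at once if the brass weight or the brush is pushed more than 30 mm (distance of any of weight, brush from where it was at the start of the episode above 0.03 m).
It fails at once if the lid is tipped over or dropped off the bench (angle between lid's own z axis and vertical above 1 rad or height (world z) of lid below -0.05 m).
It also fails if it takes over 64 s, if anything falls off the work surface, if the arm or the gripper's body presses on something with over 40 N, if the wrist force passes 120 N, or if a joint passes its speed limit or range.

### The arm

A 7-joint arm with a two-finger parallel gripper is mounted at the origin on a cart in front of the work surface, level with it; the furniture and walls round the work are solid. World frame = base frame: x ahead of the robot, y to its left, z up, the work surface at z = 0. Lengths are in m, angles in degrees, forces in N, time in s.
With the tool pointing down it reaches from about 0.35 to 0.9 m from the base axis. Payload 7.2 kg.
Tool frame: the origin (TCP) lies midway between the tips of the shut fingers; the grasp point (between the pads) lies 19 mm behind it; z points along the fingers, y is the line along which they close (so a half turn about z gives the same grasp; the last joint's range is limited). The gripper opens to 85 mm and grips with 20 to 120 N. Pads are 22 mm wide; open, the fingers measure 114 mm over their backs; the gripper's body (76 mm by 85 mm) begins 54 mm behind the grasp point. The pads swing forward as they close: fully open they stand 13 mm farther back than shut.
Start: joints at [64.675, 23.554, -0.728, 91.456, 0.321, 64.991, -4.71], TCP at [0.228, -0.582, 0.231] pointing down, gripper open.
Joint ranges: [-169.25, 169.25], [-16.82, 113.86], [-84.01, 82.57], [7.8, 145.47], [-59.2, 239.2], [7.22, 106.19], [-163.78, 163.78]. Speed limits (degrees/s): [136.94, 136.94, 172.46, 172.46, 180, 180, 180].

### API

Orientations are given as a 3x3 rotation matrix whose columns are the frame's x, y, z axes.
In Python, from rig import manip gives the robot as it stands.
- The arm moves only by the tool drive_tool, never from a script. Its argument "rows" is text: rows parted by semicolons, each of 7 numbers parted by spaces: the finger opening in mm, from 0 to 85.4, then the shift along the tool's x, y, z as a fraction of full scale, then the turn, a rotation vector about the tool's x, y, z as a fraction of full scale. In form: claw x y z ax ay az; .... A call has exactly 10 rows; each row is the pose to reach, as a shift and turn from the pose commanded when the call began, along the tool's axes at that moment; what a row does not reach only later rows make up. Full scale, the value 1, is 0.2 m for a shift and pi/4 rad for a turn. A row lasts 1/12 s, in which the tool goes at most 41.7 mm and 7.16 degrees, less where a joint would pass 70% of its speed; a pose out of reach is approached as far as the arm can. A call with a number of a shift or a turn outside -1 to 1 is refused whole. A call with a gripper value outside its range is refused whole. The fingers move at their own pace and stop on an object; "grip_force" is the grip in N (left out, the last holds). Time passes only in rows, so rows that repeat a pose let the fingers close, or fill a call up. It gives the time, the measured TCP pose, the force, the opening and the grip force at its end, in the units of the state.
- manip.get_state(): the state, without advancing time (a new reading comes with each control period).
- manip.capture(name): name is "side" or "top"; returns the picture (420x560x3 uint8, red, green, blue); there is no depth.
- manip.get_calibration(name): a dict with "fx", "fy", "cx", "cy" (pixels), "rvec" (rotation vector, rad) and "tvec" (3), from world to camera coordinates, as OpenCV has them. Camera axes: x right, y down, z forward; pixel columns grow to the right and rows downward; lengths in m; the calibration is good to about 2 mm. A picture is of the moment at which its call begins. get_calibration takes no time and is no camera call.
- manip.sign_off(): hands the job in; it is judged then, once.
Trained networks look in the newest picture that a camera, given by its name, has taken for a name from the list of things; names that differ only in an ending like _2 or _b are one class to them, and where a whole thing is asked for, a point or a joint stands for the part that bears it (a point fixed in the world has none). Each returns a list of dicts, best first, with "conf" (0 to 1); they miss things now and then, are a little off and sometimes report something else, mostly with a low value. They report only what shows in the picture. A call takes as long as a camera call.
- manip.masks_of(camera, target): "pixels" (420x560 bool, what is visible of it) and "bbox" ([left, top, right, bottom] in pixels, round what is visible of it).
- manip.mark_of(camera, target): "position" ([column, row] in pixels: a listed point, or the origin of a listed thing).
The state is a dict: "clock": time; "qpos": joint angles; "qd": joint speeds; "effort": joint torques, N m; "ee_pos": TCP position; "tcp_rot": TCP orientation; "force": force on the tool from outside, world axes, zero at the start; "moment": the same for the moment, N m; "width": opening from 0.0 (shut) to 1.0 (fully open); "grip_force": force on a finger pad.
Only numpy, scipy, OpenCV 4.12 (cv2) and the standard library are available. Lean on these libraries where they do the work, as an engineer would, in place of code of your own. Each camera call takes 0.05 s, during which the arm holds its last target. There are 200 camera calls.

## Working session

There is one attempt and no reset: what is moved stays moved. The work goes in short steps, Python scripts to look and compute and a tool call to move; the robot and the scene stay as the last step left them, time stands still between calls to the robot, and variables do not carry over. Pictures are saved under pics/ and viewed, at most 13 in all, crops included, and the job is handed in when it is done.

Besides the shell and the picture viewer there is one more tool, called as a command line: name --argument value ..., lists and objects as JSON in quotes. drive_tool: Moves the arm, as the interface text tells. Shift numbers are shares of 0.2 m and turn numbers shares of pi/4 rad, none past 1 either way. Its arguments: {"type":"object","properties":{"rows":{"type":"string"},"grip_force":{"type":"number"}},"required":["rows"]}

```bash
ls; mkdir -p pics; cat > h.py <<'E'
import numpy as np, cv2
from rig import manip
def P(cam):
    c=manip.get_calibration(cam); R=cv2.Rodrigues(np.array(c["rvec"],float))[0]; t=np.array(c["tvec"],float).reshape(3,1)
    K=np.array([[c["fx"],0,c["cx"]],[0,c["fy"],c["cy"]],[0,0,1.]]); return K@np.hstack([R,t])
def proj(cam,p): q=P(cam)@np.append(p,1); return q[:2]/q[2]
def atz(cam,uv,z):
    M=P(cam); H=np.column_stack([M[:,0],M[:,1],M[:,2]*z+M[:,3]]); q=np.linalg.solve(H,[*uv,1]); return np.append(q[:2]/q[2],z)
def tri(a,b):
    X=cv2.triangulatePoints(P("side"),P("top"),np.array(a,float).reshape(2,1),np.array(b,float).reshape(2,1)); return (X[:3]/X[3]).ravel()
def mark(cam,n):
    r=manip.mark_of(cam,n); return (np.array(r[0]["position"]),r[0]["conf"]) if r else None
def both(n):
    a,b=mark("side",n),mark("top",n); 
    X=tri(a[0],b[0]) if a and b else None
    return a,b,X
def snap(cam,name):
    im=manip.capture(cam); cv2.imwrite(f"pics/{name}.png",im[:,:,::-1]); return im
E
python3 - <<'E'
from h import *
np.set_printoptions(precision=4,suppress=True)
a=snap("side","s0");b=snap("top","t0")
for n in "pot pot_notch pot_mouth lid lid_lip lid_knob screwdriver driver_tip driver_grip mat weight brush".split():
    s,t,X=both(n); print(n,s,t,X)
E
```

```text
pics
pot (array([288. , 207.9]), 0.83) (array([366.1, 220.2]), 0.88) [ 0.5099 -0.4461 -0.008 ]
pot_notch (array([308. , 194.2]), 0.81) (array([347. , 238.4]), 0.65) [ 0.4643 -0.393   0.0622]
pot_mouth (array([285. , 186.4]), 0.85) None None
lid (array([289.3, 193.1]), 0.59) (array([227.7, 258.5]), 0.66) [ 0.4737 -0.1581  0.1896]
lid_lip (array([299.1, 188.9]), 0.81) (array([355. , 229.7]), 0.92) [ 0.4842 -0.4096  0.0689]
lid_knob (array([286.3, 175.7]), 0.97) (array([204.8, 261.2]), 0.7) [ 0.4756 -0.1243  0.2456]
screwdriver (array([330.8, 274.1]), 0.98) (array([226.4, 260.1]), 0.98) [ 0.4258 -0.1329  0.0033]
driver_tip (array([325.9, 243. ]), 0.56) (array([272.8, 261.9]), 0.76) [ 0.4238 -0.2361  0.0154]
driver_grip (array([336.1, 286.1]), 0.69) (array([203.6, 259.5]), 0.86) [ 0.4243 -0.0832  0.0101]
mat (array([326.1, 240.9]), 0.74) (array([251.4, 211.2]), 0.56) [ 0.4827 -0.1859  0.0633]
weight (array([191.9, 288.4]), 0.78) (array([203.4, 129.2]), 0.62) [ 0.719  -0.0829  0.0086]
brush (array([361.4, 241.8]), 0.97) (array([286.2, 300.8]), 0.95) [ 0.3363 -0.264  -0.0004]
```

```bash
python3 - <<'E'
import cv2,numpy as np
a=cv2.imread("pics/s0.png");b=cv2.imread("pics/t0.png")
cv2.imwrite("pics/st0.png",cv2.resize(np.vstack([a,b]),(560*7//10,840*7//10)))
E
```

```text
(no output)
```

View pics/s0.png

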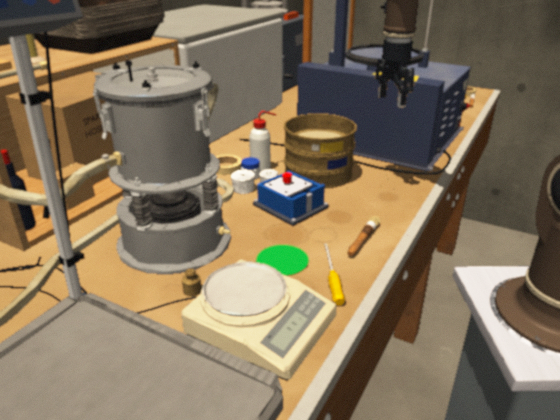

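View pics/t0.png

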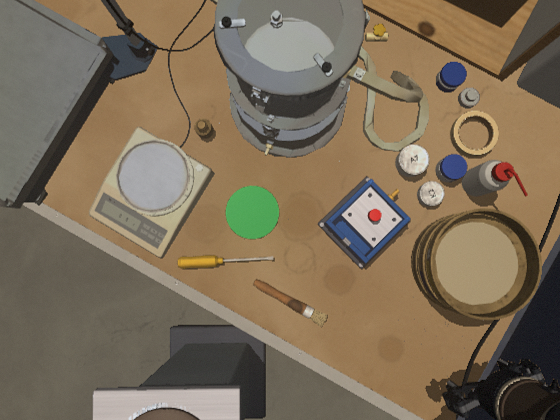

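The side view shows the pot at about (290,192), the driver at (335,275) and the mat at (283,260). The top view shows the pot at (366,220) with its knob at (375,215), the driver from (180,263) to (273,259), and the mat at (252,212). The top-view knob mark at (204,261) is wrong, because it lands on the driver handle. I'll refine the poses by fitting silhouettes.

```bash
cat > fit.py <<'E'
from h import *
from scipy.optimize import minimize
def box(x0,x1,y0,y1,z0,z1): return np.array([[x,y,z] for x in(x0,x1) for y in(y0,y1) for z in(z0,z1)])/1e3
POT=[[box(-77.5,77.5,-70,70,0,12),box(-67.5,67.5,-60,60,0,66)]]
DRV=[[box(-13,13,6,104,0,26)],[box(-4.2,4.2,-104,6,8.8,17.2)]]
S=4
def render(cam,groups,T,z=0):
    m=np.zeros((420*S,560*S),np.uint8); c,s=np.cos(T[2]),np.sin(T[2]); R=np.array([[c,-s,0],[s,c,0],[0,0,1]])
    for g in groups:
        X=np.vstack(g)@R.T+[T[0],T[1],z]; q=np.c_[X,np.ones(len(X))]@P(cam).T; q=q[:,:2]/q[:,2:]
        cv2.fillConvexPoly(m,cv2.convexHull(np.round((q+.5)*S).astype(np.int32)),1)
    return cv2.resize(m.astype(np.float32),(560,420),interpolation=cv2.INTER_AREA)
def fit(masks,groups,T0):
    def cost(T):
        e=0
        for cam,m in masks.items():
            r=render(cam,groups,T); e+=1-np.minimum(r,m).sum()/np.maximum(r,m).sum()
        return e
    best=None
    for d in (-.1,0,.1):
        s=np.array([T0]*4)+[0,0,d]; s[1:]+=np.diag([.01,.01,.1])
        r=minimize(cost,np.add(T0,[0,0,d]),method="Nelder-Mead",options=dict(initial_simplex=s,xatol=1e-4,fatol=1e-5))
        if best is None or r.fun<best.fun: best=r
    return best.x,best.fun
def mask(cam,n,hull=False):
    r=manip.masks_of(cam,n)
    if not r: return None
    m=r[0]["pixels"].astype(np.uint8)
    if hull:
        p=cv2.convexHull(cv2.findNonZero(m)); cv2.fillConvexPoly(m,p,1)
    return m.astype(np.float32)
E
cat > a.py <<'E'
from fit import *
np.set_printoptions(precision=4,suppress=True)
mp={c:mask(c,"pot",True) for c in("side","top")}; md={c:mask(c,"screwdriver") for c in("side","top")}
for nm,m,g,T0 in(("pot",mp,POT,[.505,-.435,-.7]),("drv",md,DRV,[.425,-.14,.05])):
    for cs in(("side","top"),("top",),("side",)):
        T,f=fit({c:m[c] for c in cs if m[c] is not None},g,T0); print(nm,cs,T,f)
for n in("mat","weight","lid_knob","lid","brush"):
    for c in("side","top"):
        for r in manip.masks_of(c,n)[:2]:
            m=r["pixels"]; ys,xs=np.nonzero(m); uv=[xs.mean(),ys.mean()]; print(n,c,r["conf"],np.array(uv),m.sum(),atz(c,uv,{"mat":.003,"brush":.012,"weight":.026}.get(n,.08)))
print([ (r["position"],r["conf"]) for r in manip.mark_of("top","lid_knob")])
st=manip.get_state(); print(st["ee_pos"],st["tcp_rot"])
E
python3 a.py
```

```text
pot ('side', 'top') [ 0.505  -0.4389 -0.8209] 0.11523699760437012
pot ('top',) [ 0.5053 -0.4383 -0.8218] 0.07481205463409424
pot ('side',) [ 0.504  -0.441  -0.8112] 0.03377389907836914
drv ('side', 'top') [ 0.4246 -0.1325  0.0253] 0.7126554250717163
drv ('top',) [ 0.4246 -0.1322  0.035 ] 0.2613150477409363
drv ('side',) [ 0.419  -0.1353 -0.0582] 0.4194268584251404
mat side 0.87 [284.4237 258.8129] 1133 [ 0.5261 -0.1921  0.003 ]
mat top 0.66 [252.0072 212.2007] 2227 [ 0.5302 -0.1904  0.003 ]
weight top 0.73 [203.8201 128.3599] 289 [ 0.7166 -0.0867  0.026 ]
lid_knob side 0.83 [288.7022 184.5787] 591 [ 0.5104 -0.4127  0.08  ]
lid_knob top 0.96 [371.5102 216.9238] 1864 [ 0.5103 -0.4431  0.08  ]
lid side 0.7 [288.7416 184.7453] 534 [ 0.5104 -0.4118  0.08  ]
lid top 0.61 [371.5471 216.9341] 1806 [ 0.5103 -0.4432  0.08  ]
brush side 0.86 [364.3643 234.7804] 387 [ 0.3311 -0.2758  0.012 ]
brush side 0.7 [289.0449 184.8013] 624 [ 0.5049 -0.5464  0.012 ]
brush top 0.65 [291.7036 302.7491] 857 [ 0.3305 -0.2755  0.012 ]
brush top 0.38 [359.5765 225.1419] 2699 [ 0.4972 -0.4281  0.012 ]
[([204.8, 261.2], 0.7), ([373.2, 215.8], 0.59)]
[ 0.2282 -0.5819  0.2313] [[ 0.9309  0.3652 -0.    ]
 [ 0.3652 -0.9309 -0.0001]
 [-0.      0.0001 -1.    ]]
```

```bash
cat > mv.py <<'E'
from h import *
import json,os
from scipy.spatial.transform import Rotation as Ro
np.set_printoptions(precision=4,suppress=True)
def cmdpose():
    if os.path.exists("cmd.json"):
        d=json.load(open("cmd.json")); return np.array(d["p"]),np.array(d["R"])
    s=manip.get_state(); return np.array(s["ee_pos"]),np.array(s["tcp_rot"])
def did(*v):  # record the last row of a call as commanded pose
    p,R=cmdpose(); v=np.array(v,float); p=p+R@(v[:3]*.2); R=R@Ro.from_rotvec(v[3:]*np.pi/4).as_matrix()
    json.dump(dict(p=p.tolist(),R=R.tolist()),open("cmd.json","w"))
def go(p,R,base=None):  # numbers for a move to (p,R)
    p0,R0=base or cmdpose()
    return np.r_[R0.T@(np.array(p)-p0)/.2, Ro.from_matrix(R0.T@R).as_rotvec()/(np.pi/4)].round(3)
def toolR(u,alpha):  # tip side horizontal dir u; alpha = tilt of fingers back from the tip (deg)
    u=np.array([*u,0.]); u/=np.linalg.norm(u); Z=np.array([0,0,1.]); a=np.radians(alpha)
    z=-np.sin(a)*u-np.cos(a)*Z; x=-np.cos(a)*u+np.sin(a)*Z; return np.column_stack([x,np.cross(z,x),z])
def show():
    s=manip.get_state(); p,R=cmdpose(); print("t",s["clock"],"ee",np.array(s["ee_pos"]),"cmd",p,"q",np.array(s["qpos"]),"F",np.array(s["force"]),"w",s["width"],s["grip_force"], "dR",np.degrees(Ro.from_matrix(R.T@np.array(s["tcp_rot"])).magnitude()))
E
python3 - <<'E'
from mv import *
u=(.03,-1); R=toolR(u,-15); G=np.array([.4231,-.0825,.023]); T=G+.019*R[:,2]
print(T,R)
p,R0=cmdpose(); 
A=T+[0,0,.1]; print("total",go(A,R))
E
```

```text
[ 0.4232 -0.0874  0.0046] [[-0.029   0.9996  0.0078]
 [ 0.9655  0.03   -0.2587]
 [-0.2588 -0.     -0.9659]]
total [ 1.811 -1.946  0.633 -0.204 -0.29  -1.553]
```

drive_tool --rows "60 0.15 -0.16 0.03 0 0 -0.13;60 0.3 -0.32 0.06 0 0 -0.26;60 0.45 -0.48 0.1 0 0 -0.39;60 0.6 -0.65 0.13 0 0 -0.52;60 0.75 -0.81 0.16 0 0 -0.65;60 0.9 -0.97 0.2 0 0 -0.77;60 0.9 -0.97 0.2 0 0 -0.77;60 0.9 -0.97 0.2 0 0 -0.77;60 0.9 -0.97 0.2 0 0 -0.77;60 0.9 -0.97 0.2 0 0 -0.77"

```text
clock: 2.88
ee_pos: [0.3247, -0.3366, 0.1916]
tcp_rot: [[0.559, 0.829, 0.0], [0.829, -0.559, -0.001], [-0.001, 0.001, -1.0]]
force: [0.3, 0.1, 0.7]
width: 0.699
grip_force: 0.0
```

```bash
python3 - <<'E'
from mv import *
did(.9,-.97,.2,0,0,-.77); show()
R=toolR((.03,-1),-15); T=np.array([.4232,-.0874,.0046]); print(go(T+[0,0,.1],R))
E
```

```text
t 2.8833 ee [ 0.3247 -0.3366  0.1916] cmd [ 0.2645 -0.0789  0.1514] q [ 52.5333  11.4838 -14.1895 114.5826   3.4879  54.2742   2.5845] F [0.3261 0.1049 0.6528] w 0.6987966337641179 0.0 dR 34.650000000000006
[-0.051  0.793  0.234 -0.003 -0.332 -0.024]
```

```bash
rm cmd.json; python3 - <<'E'
from mv import *
did(0,0,0,0,0,0)
R=toolR((.03,-1),-15); T=np.array([.4232,-.0874,.0046]); print(go(T+[0,0,.1],R))
E
```

```text
[ 1.309 -0.289  0.434 -0.103 -0.321 -0.789]
```

drive_tool --rows "60 0.16 -0.04 0.05 -0.01 -0.04 -0.1;60 0.32 -0.08 0.1 -0.02 -0.08 -0.2;60 0.48 -0.11 0.15 -0.04 -0.12 -0.3;60 0.64 -0.15 0.2 -0.05 -0.16 -0.4;60 0.8 -0.19 0.25 -0.06 -0.2 -0.5;60 0.9 -0.22 0.3 -0.08 -0.25 -0.6;60 1 -0.25 0.3 -0.09 -0.28 -0.7;60 1 -0.25 0.3 -0.1 -0.32 -0.79;60 1 -0.25 0.3 -0.1 -0.32 -0.79;60 1 -0.25 0.3 -0.1 -0.32 -0.79"

```text
clock: 3.72
ee_pos: [0.3952, -0.1424, 0.1312]
tcp_rot: [[-0.028, 1.0, 0.005], [0.966, 0.028, -0.256], [-0.256, -0.002, -0.967]]
force: [0.5, -0.7, -0.8]
width: 0.704
grip_force: 0.0
```

```bash
python3 - <<'E'
from mv import *
did(1,-.25,.3,-.1,-.32,-.79); show()
R=toolR((.03,-1),-15); T=np.array([.4232,-.0874,.0046]); print(go(T+[0,0,.05],R))
E
```

```text
t 3.7167 ee [ 0.3952 -0.1424  0.1312] cmd [ 0.3951 -0.1429  0.1315] q [ 24.9158  12.1938 -26.9561 126.9189  28.812   46.0649 -20.7813] F [ 0.5201 -0.6912 -0.8326] w 0.7040279966546599 0.0 dR 0.1425065672111386
[ 0.363  0.15   0.301 -0.002 -0.002  0.001]
```

drive_tool --rows "60 0.12 0.05 0.1 0 0 0;60 0.24 0.1 0.2 0 0 0;60 0.36 0.15 0.3 0 0 0;60 0.36 0.15 0.3 0 0 0;60 0.375 0.15 0.36 0 0 0;60 0.39 0.15 0.42 0 0 0;60 0.41 0.15 0.48 0 0 0;60 0.43 0.15 0.54 0 0 0;60 0.43 0.15 0.54 0 0 0;60 0.43 0.15 0.54 0 0 0"

```text
clock: 4.55
ee_pos: [0.4227, -0.0871, 0.005]
tcp_rot: [[-0.027, 1.0, 0.004], [0.966, 0.028, -0.257], [-0.257, -0.003, -0.966]]
force: [0.1, -0.2, 0.5]
width: 0.703
grip_force: 0.0
```

```bash
python3 - <<'E'
from mv import *
did(.43,.15,.54,0,0,0); show()
a=snap("side","s1");b=snap("top","t1")
cv2.imwrite("pics/c1.png",np.hstack([cv2.resize(a[200:330,270:400,::-1],(400,400)),cv2.resize(b[190:320,140:270,::-1],(400,400))]))
E
```

```text
t 4.55 ee [ 0.4227 -0.0871  0.005 ] cmd [ 0.4232 -0.0867  0.0049] q [ 11.1323  28.5429 -21.8467 128.8917  46.3424  35.7303 -47.6917] F [ 0.1399 -0.2189  0.5016] w 0.702713587263113 0.0 dR 0.17486635687484067
```

View pics/c1.png

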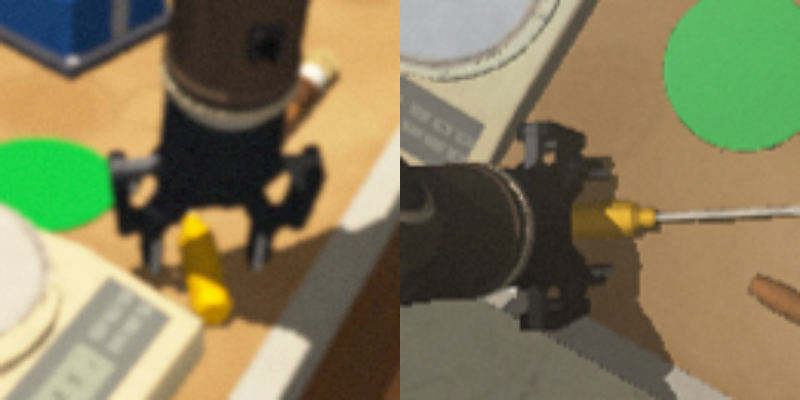

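The fingers straddle the handle and it is centred between them: in the side crop the fingers are at about x=150 and 260, with the handle at 205. Closing now.

drive_tool --rows "20 0 0 0 0 0 0;20 0 0 0 0 0 0;20 0 0 0 0 0 0;20 0 0 0 0 0 0;20 0 0 0 0 0 0;20 0 0 0 0 0 0;20 -0.03 0 -0.12 0 0 0;20 -0.06 0 -0.24 0 0 0;20 -0.1 0 -0.4 0 0 0;20 -0.15 0 -0.6 0 0 0" --grip_force 100

```text
clock: 5.48
ee_pos: [0.4217, -0.0832, 0.1286]
tcp_rot: [[-0.033, 0.999, 0.002], [0.966, 0.032, -0.255], [-0.255, -0.006, -0.967]]
force: [1.1, -0.1, -1.5]
width: 0.296
grip_force: 98.6
```

```bash
cat > lev.py <<'E'
from mv import *
th0=-.8209; U=np.array([np.cos(th0),np.sin(th0)]); N=np.array([.505,-.4389,0])-np.r_[.058*U,0]+[0,0,.062]
U3=np.r_[U,0]; Z=np.array([0,0,1.])
PRE=-15.  # tool tilt relative to the driver
D=.154    # grip to tip
OFF=np.zeros(3) # grasp offset in driver frame (fwd d, lateral, up n), grip axis point relative to grasp point
def lever(slope,tip,gap,lat=0,turn=0):
    """tool pose with shank sloping, tip this far past the notch along axis, shank's underside gap over the notch"""
    c,s=np.cos(np.radians(slope)),np.sin(np.radians(slope))
    a=np.radians(turn); u=np.array([U[0]*np.cos(a)-U[1]*np.sin(a),U[0]*np.sin(a)+U[1]*np.cos(a),0]); l=np.cross(Z,u)
    d=c*u-s*Z; n=s*u+c*Z
    g=N+d*(tip-D)+n*(.0042+gap)+l*lat     # axis point at the handle's grip
    R=toolR(u[:2],slope+PRE)
    gp=g-OFF[0]*d-OFF[1]*l-OFF[2]*n
    return gp+.019*R[:,2],R
E
python3 - <<'E'
from lev import *
did(-.15,0,-.6,0,0,0); show(); print(N)
p,R=lever(42,-.04,.03); print(p, go(p,R)); p,R=lever(42,-.02,.02); print(p,go(p,R))
E
```

```text
t 5.4833 ee [ 0.4217 -0.0832  0.1286] cmd [ 0.4234 -0.0848  0.1286] q [ 18.6804  15.1262 -29.7939 124.0118  29.5535  49.4294 -29.2939] F [ 1.1372 -0.0885 -1.4657] w 0.295927468602635 98.56372117996216 dR 0.28330248575851324
[ 0.4655 -0.3965  0.062 ]
[ 0.3769 -0.3014  0.2003] [-1.131 -0.266 -0.069  0.096  0.889 -0.931]
[ 0.3825 -0.3074  0.1795] [-1.134 -0.239  0.039  0.096  0.889 -0.931]
```

drive_tool --rows "20 -0.05 -0.02 -0.1 0.01 0.09 -0.09;20 -0.15 -0.05 -0.15 0.02 0.18 -0.19;20 -0.25 -0.07 -0.2 0.03 0.27 -0.28;20 -0.37 -0.1 -0.2 0.04 0.36 -0.37;20 -0.49 -0.13 -0.2 0.05 0.45 -0.47;20 -0.61 -0.15 -0.2 0.06 0.54 -0.56;20 -0.73 -0.18 -0.2 0.07 0.63 -0.65;20 -0.85 -0.21 -0.17 0.08 0.72 -0.75;20 -0.96 -0.23 -0.12 0.09 0.81 -0.84;20 -1 -0.26 -0.07 0.096 0.889 -0.931"

```text
clock: 6.32
ee_pos: [0.3768, -0.2795, 0.1942]
tcp_rot: [[-0.595, 0.749, -0.292], [0.678, 0.662, 0.32], [0.433, -0.008, -0.902]]
force: [-0.2, -0.3, -0.9]
width: 0.295
grip_force: 98.4
```

```bash
python3 - <<'E'
from lev import *
did(-1,-.26,-.07,.096,.889,-.931); show()
p,R=lever(42,-.02,.025); print(p,go(p,R))
E
```

```text
t 6.3167 ee [ 0.3768 -0.2795  0.1942] cmd [ 0.3773 -0.276   0.1937] q [ 55.493   29.7962 -29.0654  95.3556   5.1382  82.5081  66.3379] F [-0.2034 -0.3474 -0.892 ] w 0.29529416449476104 98.44509959220886 dR 2.052779230263957
[ 0.3848 -0.3098  0.1832] [-0.157 -0.088 -0.021  0.     0.    -0.   ]
```

drive_tool --rows "20 -0.04 -0.02 0 0 0 0;20 -0.08 -0.04 -0.01 0 0 0;20 -0.12 -0.07 -0.01 0 0 0;20 -0.157 -0.088 -0.021 0 0 0;20 -0.157 -0.088 -0.021 0 0 0;20 -0.157 -0.088 -0.021 0 0 0;20 -0.157 -0.088 -0.021 0 0 0;20 -0.157 -0.088 -0.021 0 0 0;20 -0.157 -0.088 -0.021 0 0 0;20 -0.157 -0.088 -0.021 0 0 0"

```text
clock: 7.15
ee_pos: [0.3842, -0.3088, 0.184]
tcp_rot: [[-0.595, 0.748, -0.293], [0.677, 0.664, 0.318], [0.432, -0.009, -0.902]]
force: [0.1, -0.3, -0.4]
width: 0.294
grip_force: 98.5
```

```bash
python3 - <<'E'
from lev import *
did(-.157,-.088,-.021,0,0,0); show()
s=snap("side","s2");t=snap("top","t2")
for n in("driver_tip","driver_grip","pot_notch","lid_lip"):
    print(n,*both(n))
p=manip.get_state(); 
c,si=np.cos(np.radians(42)),np.sin(np.radians(42)); d=c*U3-si*Z
tip=N-.02*d+(si*U3+c*Z)*.0292; print("expected tip",tip,proj("side",tip),proj("top",tip),"notch",proj("side",N),proj("top",N))
cv2.imwrite("pics/c2.png",np.hstack([cv2.resize(s[130:230,250:350,::-1],(400,400),interpolation=cv2.INTER_CUBIC),cv2.resize(t[180:280,300:400,::-1],(400,400),interpolation=cv2.INTER_CUBIC)]))
E
```

```text
t 7.15 ee [ 0.3842 -0.3088  0.184 ] cmd [ 0.3848 -0.3098  0.1832] q [ 55.8258  32.4893 -28.1006  92.2519   6.6378  83.2371  67.6093] F [ 0.1038 -0.3372 -0.367 ] w 0.29442789926150736 98.49103689193726 dR 2.019990752512485
driver_tip (array([310. , 182.5]), 0.71) None None
driver_grip (array([346.3, 161.2]), 0.8) (array([312.6, 281.2]), 0.61) [ 0.3842 -0.3121  0.1897]
pot_notch None (array([348.9, 235.9]), 0.97) None
lid_lip (array([299.8, 191.9]), 0.72) (array([356.4, 230.8]), 0.75) [ 0.4821 -0.4141  0.0579]
expected tip [ 0.4687 -0.3999  0.0971] [305.3378 180.7345] [352.3206 237.0866] notch [306.3163 193.5766] [348.499  239.1502]
```

View pics/c2.png

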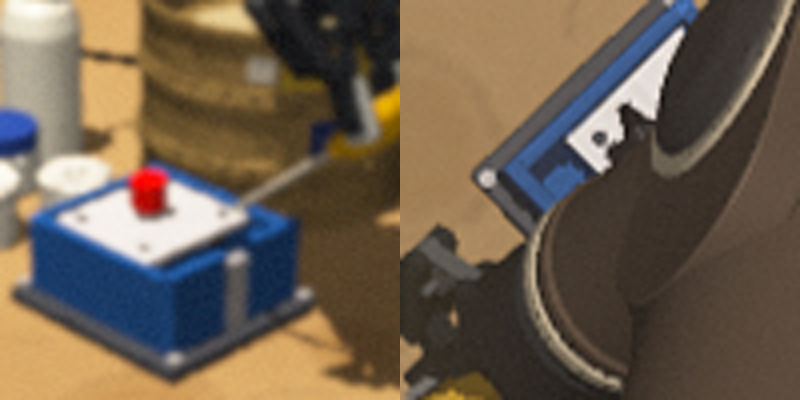

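```bash
rm cmd.json; python3 - <<'E'
from lev import *
did(0,0,0,0,0,0)
p,R=cmdpose(); g=p-.019*R[:,2]
d=-np.cos(np.radians(15))*R[:,0]+np.sin(np.radians(15))*R[:,2]; n=-np.cos(np.radians(15))*R[:,2]-np.sin(np.radians(15))*R[:,0]
print("d",d,"az",np.degrees(np.arctan2(d[1],d[0])),"slope",np.degrees(np.arcsin(-d[2])),"n",n)
for ax in (0,.01): 
  for k in (.154,.110): q=g-ax*n+k*d; print(ax,k,q,proj("side",q))
q=g-.01*n+.154*d
J=np.column_stack([proj("side",q+.01*e)-proj("side",q) for e in (d,R[:,1],n)]); print("px/cm d,lat,n\n",J)
m=manip.masks_of("side","screwdriver")
for r in m[:2]:
    ys,xs=np.nonzero(r["pixels"]); print(r["conf"],r["bbox"],len(xs))
    for x in range(r["bbox"][0],r["bbox"][2]+1,3): 
        yy=ys[xs==x]; 
        if len(yy): print(x,yy.min(),yy.max(),end="; ")
E
```

```text
d [ 0.4988 -0.5718 -0.6513] az -48.8987627296034 slope 40.641310148401125 n [ 0.4373 -0.4828  0.7587]
0 0.154 [ 0.4666 -0.4032  0.1005] [306.1186 178.9358]
0 0.11 [ 0.4446 -0.3781  0.1292] [315.8989 172.9197]
0.01 0.154 [ 0.4622 -0.3984  0.0929] [307.8743 182.446 ]
0.01 0.11 [ 0.4402 -0.3732  0.1216] [317.7084 176.5312]
px/cm d,lat,n
 [[-2.1575 -2.7855 -1.7557]
 [ 1.2977  1.2207 -3.5103]]
0.69 [332.1, 147.5, 362.9, 171.5] 231Traceback (most recent call last):
  File "<stdin>", line 13, in <module>
TypeError: 'float' object cannot be interpreted as an integer
```

```bash
sed -i 's/^OFF=.*/OFF=np.array([0,0,-.010])/' lev.py; python3 - <<'E'
from lev import *
for a in((42,-.005,.012),(42,.02,.003)):
    p,R=lever(*a); print(p,go(p,R))
E
```

```text
[ 0.391  -0.3165  0.1709] [-0.073  0.002  0.036  0.003  0.03  -0.033]
[ 0.3996 -0.3257  0.1475] [-0.18   0.004  0.114  0.003  0.03  -0.033]
```

drive_tool --rows "20 -0.02 0 0.01 0 0.01 -0.01;20 -0.04 0 0.02 0 0.02 -0.02;20 -0.06 0 0.03 0.003 0.03 -0.033;20 -0.073 0.002 0.036 0.003 0.03 -0.033;20 -0.073 0.002 0.036 0.003 0.03 -0.033;20 -0.073 0.002 0.036 0.003 0.03 -0.033;20 -0.073 0.002 0.036 0.003 0.03 -0.033;20 -0.073 0.002 0.036 0.003 0.03 -0.033;20 -0.073 0.002 0.036 0.003 0.03 -0.033;20 -0.073 0.002 0.036 0.003 0.03 -0.033"

```text
clock: 8.53
ee_pos: [0.391, -0.3164, 0.1711]
tcp_rot: [[-0.607, 0.732, -0.309], [0.652, 0.681, 0.332], [0.454, 0.0, -0.891]]
force: [-0.5, 0.1, -0.8]
width: 0.293
grip_force: 98.5
```

```bash
cat >> lev.py <<'E'
def tipstate():
    s=manip.get_state(); p=np.array(s["ee_pos"]); R=np.array(s["tcp_rot"]); c,si=np.cos(np.radians(-PRE)),np.sin(np.radians(-PRE))
    d=-c*R[:,0]+si*R[:,2]; n=-c*R[:,2]-si*R[:,0]
    t=p-.019*R[:,2]+OFF[2]*n+OFF[0]*d+D*d; L=np.cross(Z,U3)
    # point on axis nearest above notch
    k=(t-N)@U3/(d@U3); x=t-k*d
    print("tip",t,"past",k,"axis over notch z",x[2]-N[2],"lat at notch",(x-N)@L,"az",np.degrees(np.arctan2(d[1],d[0])),"slope",np.degrees(np.arcsin(-d[2])),"F",np.array(s["force"]),"t",s["clock"])
    return t,d
E
python3 - <<'E'
from lev import *
did(-.073,.002,.036,.003,.03,-.033); show(); t,d=tipstate(); 
s=snap("side","s3")
print("tip px",proj("side",t),"shank 60mm back",proj("side",t-.06*d),mark("side","driver_tip"))
L=np.cross(Z,U3)
I=cv2.resize(s[150:220,265:345,::-1],(800,700),interpolation=cv2.INTER_CUBIC)
def dot(X,col):
    u=(proj("side",X)-[265,150]+.5)*10; cv2.circle(I,tuple(int(v) for v in u),4,col,-1)
for y in(-.009,.009):
    for x in (0,-.01):
        for z in(0,.008): dot(N+L*y+U3*x+Z*z,(0,255,0))
dot(t,(0,0,255)); dot(t-.06*d,(0,0,255))
cv2.imwrite("pics/c3.png",I[:600])
E
```

```text
t 8.5333 ee [ 0.391  -0.3164  0.1711] cmd [ 0.391  -0.3165  0.1709] q [ 55.4568  35.0864 -27.9384  90.3506   7.308   84.0793  68.8886] F [-0.5446  0.1087 -0.7523] w 0.29322029367948804 98.47883820533752 dR 0.02541645879650932
tip [ 0.4704 -0.4016  0.0776] past 0.009588226486944757 axis over notch z 0.02204992588730577 lat at notch 4.978922484089177e-05 az -47.046031898333425 slope 41.975473526736984 F [-0.5446  0.1087 -0.7523] t 8.5333
tip px [304.4446 187.2481] shank 60mm back [317.8969 178.6758] (array([306.3, 186.7]), 0.62)
```

View pics/c3.png

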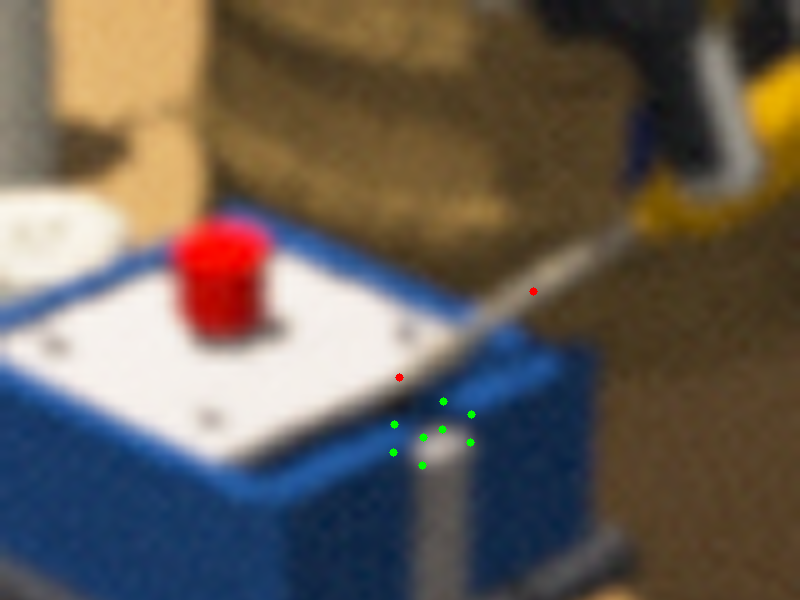

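The steel notch floor shows at about (442,448) in the crop. It agrees with the predicted quad to within half a pixel, and the shank runs through the predicted line, so I'm inserting.

```bash
python3 - <<'E'
from lev import *
for a in((42,.01,.004),(42,.025,.002),(42,.042,.002)):
    p,R=lever(*a); print(p,go(p,R))
E
```

```text
[ 0.395  -0.3207  0.155 ] [-0.062 -0.     0.058  0.     0.    -0.   ]
[ 0.4016 -0.3279  0.1434] [-0.132 -0.     0.087  0.     0.    -0.   ]
[ 0.4103 -0.3372  0.1321] [-0.214 -0.     0.109  0.     0.    -0.   ]
```

drive_tool --rows "20 -0.03 0 0.03 0 0 0;20 -0.062 0 0.058 0 0 0;20 -0.062 0 0.058 0 0 0;20 -0.097 0 0.073 0 0 0;20 -0.132 0 0.087 0 0 0;20 -0.16 0 0.095 0 0 0;20 -0.187 0 0.102 0 0 0;20 -0.214 0 0.109 0 0 0;20 -0.214 0 0.109 0 0 0;20 -0.214 0 0.109 0 0 0"

```text
clock: 9.47
ee_pos: [0.4104, -0.3371, 0.1318]
tcp_rot: [[-0.607, 0.732, -0.309], [0.652, 0.681, 0.333], [0.454, 0.0, -0.891]]
force: [-0.3, 0.7, -0.8]
width: 0.296
grip_force: 98.5
```

```bash
python3 - <<'E'
from lev import *
did(-.214,0,.109,0,0,0); show(); tipstate()
s=snap("side","s4")
cv2.imwrite("pics/c4.png",cv2.resize(s[150:220,265:345,::-1],(640,560),interpolation=cv2.INTER_CUBIC))
for a in((36,.042,.0),(30,.042,0),(22,.042,-.0),(14,.042,0),(8,.042,0),(2,.042,-.001)):
    p,R=lever(*a); print(a,p,go(p,R))
E
```

```text
t 9.4667 ee [ 0.4104 -0.3371  0.1318] cmd [ 0.4103 -0.3371  0.132 ] q [ 54.4239  39.9108 -26.863   87.538    8.9294  82.3425  68.93  ] F [-0.303   0.6964 -0.7947] w 0.29583401820339583 98.47794771194458 dR 0.030420844068458904
tip [ 0.4896 -0.4222  0.0382] past 0.047569087784184304 axis over notch z 0.00799825794819381 lat at notch 0.0001305266585035803 az -47.037473087213854 slope 42.029299545527294 F [-0.303   0.6964 -0.7947] t 9.4667
(36, 0.042, 0.0) [ 0.4048 -0.3313  0.1216] [ 0.012 -0.     0.065  0.    -0.133 -0.   ]
(30, 0.042, 0) [ 0.4008 -0.3271  0.1119] [ 0.016 -0.     0.121  0.    -0.267 -0.   ]
(22, 0.042, -0.0) [ 0.3967 -0.3227  0.0983] [ 0.012 -0.     0.195  0.    -0.444 -0.   ]
(14, 0.042, 0) [ 0.394  -0.3197  0.0839] [-0.003 -0.     0.269  0.    -0.622 -0.   ]
(8, 0.042, 0) [ 0.3928 -0.3184  0.0728] [-0.02  -0.     0.322  0.    -0.756 -0.   ]
(2, 0.042, -0.001) [ 0.3924 -0.318   0.0606] [-0.046 -0.     0.378  0.    -0.889 -0.   ]
```

View pics/c4.png

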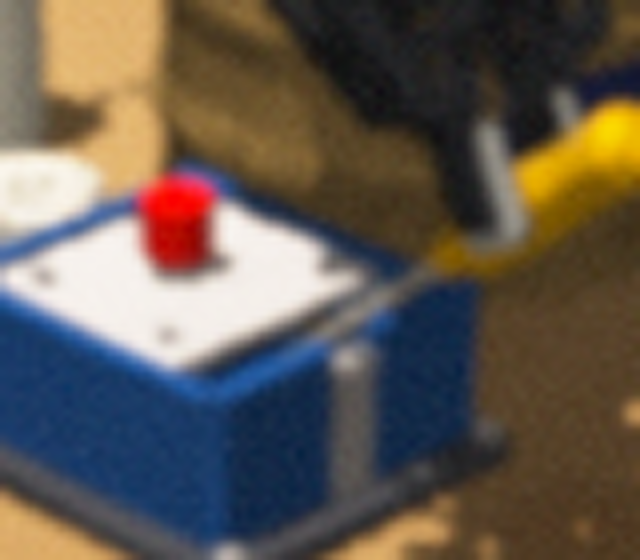

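```bash
python3 - <<'E'
from lev import *
for a in((36,.040,.0),(30,.040,0),(24,.040,-.0)):
    p,R=lever(*a); print(a,p,go(p,R))
E
```

```text
(36, 0.04, 0.0) [ 0.4037 -0.3301  0.1228] [ 0.022 -0.     0.063  0.    -0.133 -0.   ]
(30, 0.04, 0) [ 0.3997 -0.3258  0.1129] [ 0.026 -0.     0.12   0.    -0.267 -0.   ]
(24, 0.04, -0.0) [ 0.3964 -0.3223  0.1026] [ 0.024 -0.     0.177  0.    -0.4   -0.   ]
```

drive_tool --rows "20 0.011 0 0.031 0 -0.066 0;20 0.022 0 0.063 0 -0.133 0;20 0.024 0 0.091 0 -0.2 0;20 0.026 0 0.12 0 -0.267 0;20 0.026 0 0.139 0 -0.311 0;20 0.025 0 0.158 0 -0.356 0;20 0.024 0 0.177 0 -0.4 0;20 0.024 0 0.177 0 -0.4 0;20 0.024 0 0.177 0 -0.4 0;20 0.024 0 0.177 0 -0.4 0"

```text
clock: 10.35
ee_pos: [0.3959, -0.3216, 0.1031]
tcp_rot: [[-0.673, 0.732, -0.108], [0.723, 0.682, 0.116], [0.159, -0.0, -0.987]]
force: [-3.1, 2.8, 0.9]
width: 0.29
grip_force: 98.8
```

```bash
python3 - <<'E'
from lev import *
did(.024,0,.177,0,-.4,0); show(); tipstate()
for a in((18,.04,-.001),(12,.040,-.002),(6,.040,-.002),(1,.040,-.002)):
    p,R=lever(*a); print(a,p,go(p,R))
E
```

```text
t 10.35 ee [ 0.3959 -0.3216  0.1031] cmd [ 0.3964 -0.3222  0.1027] q [ 56.2131  29.2439 -28.1493 105.9876  12.7334  57.3426  65.3277] F [-3.0861  2.7944  0.9247] w 0.28978580151406685 98.81641745567322 dR 0.14515990868668793
tip [ 0.4909 -0.4237  0.0497] past 0.04085613449763363 axis over notch z 0.004457751726465023 lat at notch 8.732052613462515e-05 az -47.04593469616236 slope 24.14211094556365 F [-3.0861  2.7944  0.9247] t 10.35
(18, 0.04, -0.001) [ 0.3937 -0.3194  0.0908] [ 0.01  -0.     0.062  0.    -0.133 -0.   ]
(12, 0.04, -0.002) [ 0.3919 -0.3174  0.0787] [ 0.014 -0.     0.124  0.    -0.267 -0.   ]
(6, 0.04, -0.002) [ 0.3911 -0.3166  0.0673] [ 0.011 -0.     0.181  0.    -0.4   -0.   ]
(1, 0.04, -0.002) [ 0.3911 -0.3166  0.0578] [ 0.003 -0.     0.228  0.    -0.511 -0.   ]
```

drive_tool --rows "20 0.005 0 0.031 0 -0.066 0;20 0.01 0 0.062 0 -0.133 0;20 0.012 0 0.093 0 -0.2 0;20 0.014 0 0.124 0 -0.267 0;20 0.013 0 0.152 0 -0.333 0;20 0.011 0 0.181 0 -0.4 0;20 0.011 0 0.181 0 -0.4 0;20 0.011 0 0.181 0 -0.4 0;20 0.011 0 0.181 0 -0.4 0;20 0.011 0 0.181 0 -0.4 0"

```text
clock: 11.18
ee_pos: [0.3918, -0.3167, 0.068]
tcp_rot: [[-0.673, 0.732, 0.106], [0.723, 0.682, -0.114], [-0.155, -0.0, -0.988]]
force: [-4.8, 3.7, 7.0]
width: 0.293
grip_force: 99.9
```

```bash
python3 - <<'E'
from lev import *
did(.011,0,.181,0,-.4,0); show(); tipstate()
s=snap("side","s5")
cv2.imwrite("pics/c5.png",cv2.resize(s[150:220,265:345,::-1],(640,560),interpolation=cv2.INTER_CUBIC))
print(both("lid_lip"))
for a in((1,.040,-.002),(-4,.040,-.003)):
    p,R=lever(*a); print(a,p,go(p,R))
E
```

```text
t 11.1833 ee [ 0.3918 -0.3167  0.068 ] cmd [ 0.3911 -0.3165  0.0672] q [ 51.7022  22.38   -23.8779 123.0645  23.6454  29.7367  53.1322] F [-4.7752  3.7452  7.0123] w 0.2929223633206202 99.89668250083923 dR 0.07647004849600682
tip [ 0.4934 -0.4258  0.0606] past 0.04078099856528605 axis over notch z 0.002876689464092863 lat at notch 0.0004196433500420922 az -47.033061525004214 slope 6.067045306712615 F [-4.7752  3.7452  7.0123] t 11.1833
((array([288.6, 188.6]), 0.65), (array([356.4, 230.8]), 0.75), array([ 0.4964, -0.414 ,  0.0666]))
(1, 0.04, -0.002) [ 0.3911 -0.3166  0.0578] [ 0.007 -0.     0.047  0.    -0.111 -0.   ]
(-4, 0.04, -0.003) [ 0.3916 -0.3172  0.0473] [ 0.011 -0.     0.099  0.    -0.222 -0.   ]
```

View pics/c5.png

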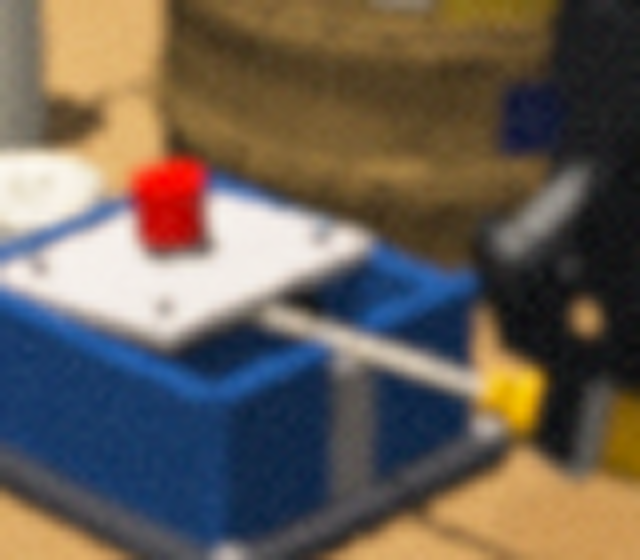

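The lip has risen: the plate's front corner is now at (170,345) in the crop, above the rim, and it rests on the shank. I'll go on to about level and hold there.

drive_tool --rows "20 0.003 0 0.024 0 -0.055 0;20 0.007 0 0.047 0 -0.111 0;20 0.008 0 0.06 0 -0.135 0;20 0.008 0 0.06 0 -0.135 0;20 0.008 0 0.06 0 -0.135 0;20 0.008 0 0.06 0 -0.135 0;20 0.008 0 0.06 0 -0.135 0;20 0.008 0 0.06 0 -0.135 0;20 0.008 0 0.06 0 -0.135 0;20 0.008 0 0.06 0 -0.135 0"

```text
clock: 12.17
ee_pos: [0.3926, -0.3171, 0.056]
tcp_rot: [[-0.659, 0.731, 0.177], [0.706, 0.682, -0.191], [-0.26, -0.001, -0.966]]
force: [-3.8, 6.1, 10.1]
width: 0.294
grip_force: 100.2
```

```bash
python3 - <<'E'
from lev import *
did(.008,0,.06,0,-.135,0); show(); tipstate()
s=snap("side","s6"); s5=cv2.imread("pics/s4.png")
print(mark("side","lid_knob"), mark("side","lid_lip"))
cv2.imwrite("pics/c6.png",cv2.resize(s[150:220,265:345,::-1],(640,560),interpolation=cv2.INTER_CUBIC))
# retreat: back along the axis, then up
for a in((10,.040,.001),(15,.038,.001),(15,-.03,.004),(15,-.05,.05)):
    p,R=lever(*a); print(a,p,go(p,R))
E
```

```text
t 12.1667 ee [ 0.3926 -0.3171  0.056 ] cmd [ 0.3913 -0.3167  0.0551] q [ 44.7105  21.0809 -16.8011 128.7034  32.9865  19.4165  42.5988] F [-3.7649  6.1171 10.1233] w 0.2939798533587297 100.19028067588806 dR 0.069850029614733
tip [ 0.4942 -0.4261  0.0646] past 0.041332836457069026 axis over notch z 0.002542327519867979 lat at notch 0.0007922338261225567 az -46.99847513742626 slope -0.09070968109308644 F [-3.7649  6.1171 10.1233] t 12.1667
(array([283.9, 174.4]), 0.79) (array([297.9, 183.9]), 0.67)
(10, 0.04, 0.001) [ 0.3919 -0.3174  0.0778] [-0.034 -0.    -0.108  0.     0.224 -0.   ]
(15, 0.038, 0.001) [ 0.3918 -0.3173  0.0877] [-0.046 -0.    -0.156  0.     0.335 -0.   ]
(15, -0.03, 0.004) [ 0.3475 -0.2698  0.1082] [ 0.24  -0.    -0.34   0.     0.335 -0.   ]
(15, -0.05, 0.05) [ 0.3425 -0.2644  0.1578] [ 0.212 -0.    -0.589  0.     0.335 -0.   ]
```

View pics/c6.png

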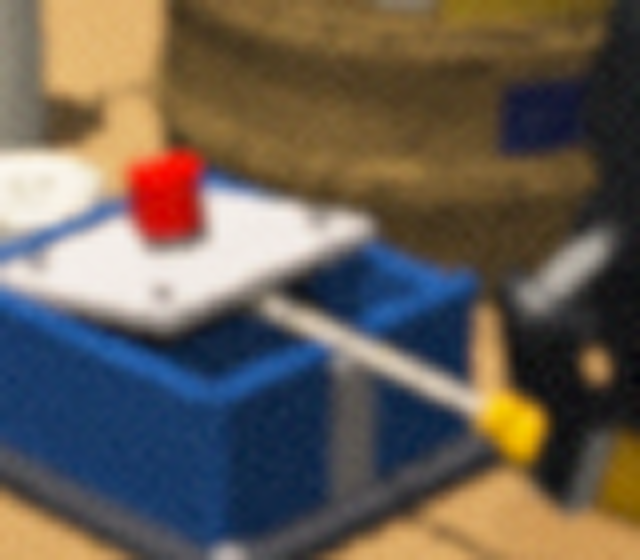

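drive_tool --rows "20 -0.017 0 -0.054 0 0.112 0;20 -0.034 0 -0.108 0 0.224 0;20 -0.046 0 -0.156 0 0.335 0;20 0.05 0 -0.217 0 0.335 0;20 0.145 0 -0.279 0 0.335 0;20 0.24 0 -0.34 0 0.335 0;20 0.23 0 -0.42 0 0.335 0;20 0.22 0 -0.5 0 0.335 0;20 0.212 0 -0.589 0 0.335 0;20 0.212 0 -0.589 0 0.335 0"

```text
clock: 13.15
ee_pos: [0.3446, -0.2651, 0.1612]
tcp_rot: [[-0.682, 0.732, 0.003], [0.732, 0.682, -0.001], [-0.003, 0.002, -1.0]]
force: [0.8, -0.8, -1.0]
width: 0.292
grip_force: 98.7
```

```bash
rm cmd.json; python3 - <<'E'
from lev import *
did(0,0,0,0,0,0); show()
R=toolR((.03,-1),-15); T=np.array([.4232,-.0874,.0065]); print(go(T+[0,0,.12],R))
s=snap("side","s7")
print(both("lid_knob"),both("lid_lip"))
E
```

```text
t 13.15 ee [ 0.3446 -0.2651  0.1612] cmd [ 0.3446 -0.2651  0.1612] q [ 60.6928  12.6309 -33.1799 119.705    8.966   49.8258  65.348 ] F [ 0.8144 -0.7565 -1.0379] w 0.29181759906732785 98.74813556671143 dR 0.0
[ 0.382  0.893  0.174  0.123 -0.316  0.911]
((array([284.8, 175.6]), 0.84), (array([373. , 216.7]), 0.69), array([ 0.5149, -0.4449,  0.0897])) ((array([298.9, 187.1]), 0.81), (array([356.4, 230.8]), 0.75), array([ 0.4831, -0.4121,  0.0728]))
```

drive_tool --rows "20 0.04 0.1 0 0.013 -0.035 0.1;20 0.08 0.2 0 0.027 -0.07 0.2;20 0.13 0.3 0.02 0.04 -0.105 0.3;20 0.17 0.4 0.05 0.054 -0.14 0.4;20 0.21 0.5 0.07 0.067 -0.175 0.5;20 0.25 0.6 0.1 0.08 -0.21 0.6;20 0.29 0.7 0.12 0.094 -0.245 0.7;20 0.34 0.8 0.15 0.108 -0.28 0.8;20 0.382 0.893 0.174 0.123 -0.316 0.911;20 0.382 0.893 0.174 0.123 -0.316 0.911"

```text
clock: 14.23
ee_pos: [0.4221, -0.0834, 0.1219]
tcp_rot: [[-0.029, 1.0, 0.005], [0.966, 0.029, -0.257], [-0.257, -0.003, -0.966]]
force: [0.1, 0.3, -0.6]
width: 0.286
grip_force: 98.9
```

```bash
rm cmd.json; python3 - <<'E'
from lev import *
did(0,0,0,0,0,0); show()
R=toolR((.03,-1),-15); T=np.array([.4232,-.0874,.0055]); print(go(T+[0,0,.03],R),go(T,R))
E
```

```text
t 14.2333 ee [ 0.4221 -0.0834  0.1219] cmd [ 0.4221 -0.0834  0.1219] q [ 20.4588  16.1805 -32.0918 124.3128  31.4196  49.0719 -31.4778] F [ 0.1043  0.2557 -0.6289] w 0.28626901258906706 98.89092564582825 dR 0.0
[ 0.092  0.006  0.422 -0.004 -0.002 -0.001] [ 0.13   0.007  0.567 -0.004 -0.002 -0.001]
```

drive_tool --rows "20 0.03 0 0.15 0 0 0;20 0.06 0 0.3 0 0 0;20 0.092 0.006 0.422 0 0 0;20 0.105 0.006 0.47 0 0 0;20 0.118 0.006 0.52 0 0 0;20 0.13 0.007 0.56 0 0 0;20 0.13 0.007 0.565 0 0 0;20 0.13 0.007 0.567 0 0 0;20 0.13 0.007 0.567 0 0 0;20 0.13 0.007 0.567 0 0 0"

```text
clock: 15.07
ee_pos: [0.422, -0.0905, 0.0061]
tcp_rot: [[-0.03, 1.0, 0.003], [0.966, 0.03, -0.257], [-0.257, -0.004, -0.966]]
force: [-0.1, -0.5, -0.4]
width: 0.294
grip_force: 100.3
```

drive_tool --rows "60 0 0 0 0 0 0;60 0 0 0 0 0 0;60 0 0 0 0 0 0;60 0 0 0 0 0 0;60 0 0 0 0 0 0;60 0 0 0 0 0 0;60 -0.03 0 -0.12 0 0 0;60 -0.08 0 -0.3 0 0 0;60 -0.13 0 -0.5 0 0 0;60 -0.16 0 -0.6 0 0 0"

```text
clock: 15.9
ee_pos: [0.4238, -0.09, 0.1345]
tcp_rot: [[-0.03, 1.0, 0.008], [0.966, 0.031, -0.257], [-0.257, 0.0, -0.966]]
force: [0.9, 0.1, 0.4]
width: 0.703
grip_force: 0.0
```

```bash
rm cmd.json; python3 - <<'E'
from lev import *
did(0,0,0,0,0,0); show()
a=snap("side","s8");t=snap("top","t8")
for n in("lid_knob","lid_lip","driver_tip","driver_grip","mat"): print(n,*both(n))
print([(r["position"],r["conf"]) for r in manip.mark_of("top","lid_knob")])
for cam,im in(("side",a),("top",t)):
    h=cv2.cvtColor(im,cv2.COLOR_RGB2HSV); m=((h[...,0]<6)|(h[...,0]>174))&(h[...,1]>180)&(h[...,2]>120)
    k,l,st,ce=cv2.connectedComponentsWithStats(m.astype(np.uint8)); print(cam,[(ce[i],st[i]) for i in range(1,k) if st[i,4]>25])
E
```

```text
t 15.9 ee [ 0.4238 -0.09    0.1345] cmd [ 0.4238 -0.09    0.1345] q [ 22.1706  15.0068 -32.7845 123.5529  30.3538  50.1435 -29.124 ] F [0.8975 0.081  0.4488] w 0.7034238809660269 0.0 dR 0.0
lid_knob (array([285.2, 175.2]), 0.66) (array([375.4, 214.4]), 0.97) [ 0.5167 -0.4499  0.0888]
lid_lip (array([297.9, 187.9]), 0.65) (array([357.6, 231.3]), 0.67) [ 0.4838 -0.4153  0.0687]
driver_tip (array([328.6, 241.2]), 0.62) (array([278. , 260.1]), 0.73) [ 0.422  -0.2469  0.0136]
driver_grip (array([337.8, 286.2]), 0.93) (array([205.9, 262.5]), 0.55) [ 0.4188 -0.0877  0.0061]
mat (array([282.6, 262.5]), 0.87) (array([252.5, 209.8]), 0.75) [ 0.5333 -0.1908 -0.0058]
[([375.4, 214.4], 0.97), ([347.2, 235.7], 0.2)]
side [(array([258.5325, 122.9091]), array([254, 119,  11,   9,  77], dtype=int32)), (array([286.1733, 175.0533]), array([282, 170,   9,  11,  75], dtype=int32))]
top [(array([506.072, 172.62 ]), array([495, 163,  32,  32, 250], dtype=int32)), (array([377.1515, 213.5354]), array([372, 208,  11,  12,  99], dtype=int32))]
```

```bash
python3 - <<'E'
from lev import *
R=toolR(U,6.5); T=np.array([.5154,-.4485,.079]); A=T+.06*-R[:,2]; p0,R0=cmdpose()
mid=go([.47,-.27,.17],toolR((np.cos(-1.2),np.sin(-1.2)),-4)); print(mid); print(A,T)
E
```

```text
[-0.922  0.203  0.062 -0.071  0.24  -0.428]
[ 0.52   -0.4535  0.1386] [ 0.5154 -0.4485  0.079 ]
```

drive_tool --rows "60 -0.06 0.02 -0.05 -0.01 0.03 -0.05;60 -0.18 0.04 -0.05 -0.02 0.06 -0.1;60 -0.3 0.06 -0.03 -0.03 0.09 -0.15;60 -0.42 0.09 0 -0.03 0.12 -0.2;60 -0.54 0.12 0.02 -0.04 0.15 -0.25;60 -0.66 0.14 0.04 -0.05 0.18 -0.3;60 -0.78 0.17 0.05 -0.06 0.21 -0.36;60 -0.87 0.19 0.06 -0.07 0.24 -0.4;60 -0.922 0.203 0.062 -0.07 0.24 -0.428;60 -0.922 0.203 0.062 -0.07 0.24 -0.428"

```text
clock: 17.38
ee_pos: [0.4688, -0.274, 0.1663]
tcp_rot: [[-0.357, 0.934, 0.022], [0.931, 0.358, -0.066], [-0.069, -0.004, -0.998]]
force: [0.8, 1.3, 0.2]
width: 0.701
grip_force: 0.0
```

```bash
rm cmd.json; python3 - <<'E'
from lev import *
did(0,0,0,0,0,0); show()
t=snap("top","t9");s=snap("side","s9")
k=[both("lid_knob"),both("driver_tip"),both("driver_grip")]; print(*k,sep="\n")
R=toolR(U,6.5); T=np.array([.5154,-.4485,.079]); A=T+.06*-R[:,2]; print(go(A,R))
E
```

```text
t 17.3833 ee [ 0.4688 -0.274   0.1663] cmd [ 0.4688 -0.274   0.1663] q [ 49.2434  21.2631 -32.4397 107.9569  18.1928  52.8311  28.903 ] F [0.8485 1.2646 0.2467] w 0.7009991343639774 0.0 dR 0.0
((array([284.9, 176. ]), 0.6), (array([376.7, 215.8]), 0.88), array([ 0.5157, -0.4534,  0.0846]))
((array([329.8, 240.4]), 0.63), None, None)
(None, (array([205.3, 263.7]), 0.55), None)
[-0.918 -0.081  0.203  0.006  0.229 -0.489]
```

drive_tool --rows "60 -0.15 -0.01 0.03 0 0.03 -0.06;60 -0.3 -0.03 0.06 0 0.06 -0.12;60 -0.45 -0.04 0.1 0 0.09 -0.2;60 -0.6 -0.05 0.13 0 0.13 -0.28;60 -0.75 -0.07 0.17 0 0.18 -0.37;60 -0.86 -0.08 0.19 0 0.22 -0.44;60 -0.918 -0.081 0.203 0.006 0.229 -0.489;60 -0.918 -0.081 0.203 0.006 0.229 -0.489;60 -0.918 -0.081 0.203 0.006 0.229 -0.489;60 -0.918 -0.081 0.203 0.006 0.229 -0.489"

```text
clock: 18.62
ee_pos: [0.5212, -0.4484, 0.1388]
tcp_rot: [[-0.68, 0.729, -0.077], [0.724, 0.684, 0.084], [0.114, 0.001, -0.994]]
force: [0.6, -0.3, -0.5]
width: 0.701
grip_force: 0.0
```

```bash
rm cmd.json; python3 - <<'E'
from lev import *
did(0,0,0,0,0,0); show()
R=toolR(U,6.5); T=np.array([.5154,-.4485,.079]); print(go(T,R))
s=snap("side","s10")
cv2.imwrite("pics/c10.png",cv2.resize(s[110:220,235:345,::-1],(560,560),interpolation=cv2.INTER_CUBIC))
E
```

```text
t 18.6167 ee [ 0.5212 -0.4484  0.1388] cmd [ 0.5212 -0.4484  0.1388] q [ 56.8314  42.1696 -33.1424  78.9878  20.6742  71.6668  65.0936] F [ 0.5899 -0.2756 -0.4765] w 0.7006503179007728 0.0 dR 0.0
[-0.015 -0.022  0.299  0.    -0.001  0.005]
```

View pics/c10.png

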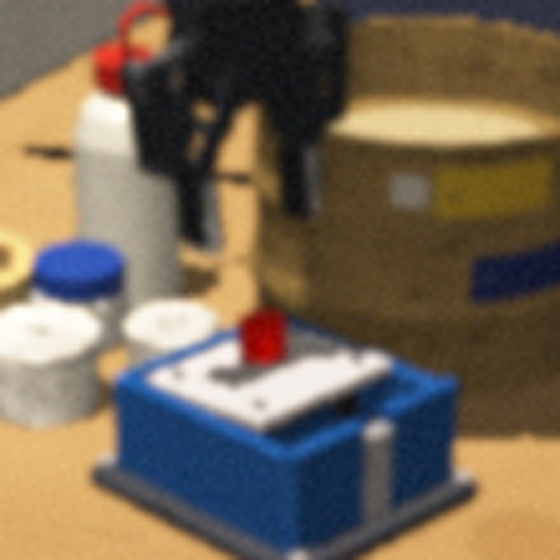

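The lid sits aslant with its lip up. The fingers at (205,240) and (300,205) straddle the knob at (264,338), so I'm descending and gripping.

drive_tool --rows "60 -0.008 -0.015 0.1 0 0 0;60 -0.015 -0.022 0.2 0 0 0;60 -0.015 -0.022 0.26 0 0 0;60 -0.015 -0.022 0.299 0 0 0;60 -0.015 -0.022 0.299 0 0 0;20 -0.015 -0.022 0.299 0 0 0;20 -0.015 -0.022 0.299 0 0 0;20 -0.015 -0.022 0.299 0 0 0;20 -0.015 -0.022 0.299 0 0 0;20 -0.015 -0.022 0.299 0 0 0" --grip_force 60

```text
clock: 19.5
ee_pos: [0.516, -0.4504, 0.0805]
tcp_rot: [[-0.68, 0.729, -0.075], [0.725, 0.684, 0.082], [0.111, 0.001, -0.994]]
force: [-0.2, 1.0, 6.0]
width: 0.276
grip_force: 58.9
```

drive_tool --rows "20 0 0 0 0 0 0;20 0 0 0 0 0 0;20 0 0 -0.04 0 0 0;20 0 0 -0.08 0 0 0;20 0 0 -0.13 0 0 0;20 0 0 -0.18 0 0 0;20 0 0 -0.25 0 0 0;20 0 0 -0.33 0 0 0;20 0 0 -0.4 0 0 0;20 0 0 -0.4 0 0 0"

```text
clock: 20.33
ee_pos: [0.523, -0.4581, 0.1629]
tcp_rot: [[-0.68, 0.73, -0.073], [0.725, 0.684, 0.079], [0.108, 0.001, -0.994]]
force: [0.6, 0.1, -1.7]
width: 0.273
grip_force: 59.0
```

```bash
rm cmd.json; python3 - <<'E'
from lev import *
did(0,0,0,0,0,0); show()
s=snap("side","s11")
cv2.imwrite("pics/c11.png",cv2.resize(s[110:220,235:345,::-1],(560,560),interpolation=cv2.INTER_CUBIC))
R=toolR(U,0); print(go([.525,-.30,.16],R))
E
```

```text
t 20.3333 ee [ 0.523  -0.4581  0.1629] cmd [ 0.523  -0.4581  0.1629] q [ 57.1103  41.454  -33.3167  76.7226  20.2451  74.1138  66.0695] F [ 0.6173  0.1318 -1.7342] w 0.2726971137103155 59.02221460011788 dR 0.0
[ 0.565  0.548  0.076  0.001 -0.137  0.004]
```

View pics/c11.png

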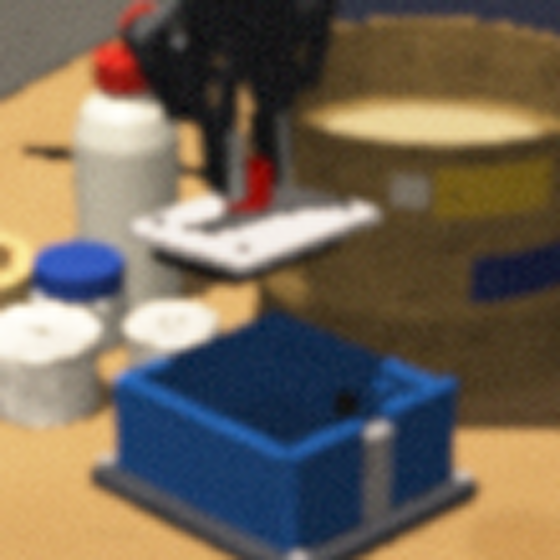

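The lid has come out cleanly and is held by its knob. Carrying it to the mat.

drive_tool --rows "20 0.06 0.06 0 0 -0.014 0;20 0.12 0.12 0 0 -0.028 0;20 0.19 0.18 0.01 0 -0.042 0;20 0.26 0.25 0.02 0 -0.056 0;20 0.33 0.32 0.03 0 -0.07 0;20 0.4 0.39 0.04 0 -0.09 0;20 0.47 0.46 0.06 0 -0.11 0;20 0.52 0.51 0.07 0 -0.125 0;20 0.565 0.548 0.076 0 -0.137 0;20 0.565 0.548 0.076 0 -0.137 0"

```text
clock: 21.22
ee_pos: [0.523, -0.2954, 0.156]
tcp_rot: [[-0.687, 0.727, -0.005], [0.727, 0.687, 0.006], [0.007, 0.001, -1.0]]
force: [0.3, 0.7, -1.9]
width: 0.275
grip_force: 59.0
```

```bash
rm cmd.json; python3 - <<'E'
from lev import *
did(0,0,0,0,0,0); show()
R=toolR(U,0); print(go([.529,-.191,.09],R))
E
```

```text
t 21.2167 ee [ 0.523  -0.2954  0.156 ] cmd [ 0.523  -0.2954  0.156 ] q [ 51.2043  30.2714 -36.5371  97.5071  20.1503  59.3498  51.2545] F [ 0.3495  0.6842 -1.8929] w 0.2753986861101862 59.044658740167506 dR 0.0
[ 0.356  0.38   0.333  0.001 -0.009  0.009]
```

drive_tool --rows "20 0.06 0.06 0.05 0 0 0;20 0.12 0.13 0.1 0 0 0;20 0.18 0.19 0.16 0 0 0;20 0.24 0.25 0.22 0 0 0;20 0.3 0.32 0.28 0 0 0;20 0.356 0.38 0.333 0 -0.009 0.009;20 0.356 0.38 0.333 0 -0.009 0.009;20 0.356 0.38 0.333 0 -0.009 0.009;20 0.356 0.38 0.333 0 -0.009 0.009;20 0.356 0.38 0.333 0 -0.009 0.009"

```text
clock: 22.05
ee_pos: [0.5299, -0.1964, 0.0903]
tcp_rot: [[-0.677, 0.736, 0.001], [0.736, 0.677, -0.001], [-0.002, -0.0, -1.0]]
force: [0.8, 0.0, -2.0]
width: 0.272
grip_force: 59.2
```

```bash
rm cmd.json; python3 - <<'E'
from lev import *
did(0,0,0,0,0,0); show()
s=snap("side","s12")
print(mark("side","lid_knob"),proj("side",[.529,-.191,.09+.017]),mark("side","mat"))
cv2.imwrite("pics/c12.png",cv2.resize(s[180:310,230:360,::-1],(560,560),interpolation=cv2.INTER_CUBIC))
R=toolR(U,0); print(go([.529,-.191,.045],R))
E
```

```text
t 22.05 ee [ 0.5299 -0.1964  0.0903] cmd [ 0.5299 -0.1964  0.0903] q [ 41.8461  31.5498 -35.4326 106.0944  23.5318  49.7059  37.5598] F [ 0.7972  0.0277 -1.9668] w 0.2718965013707038 59.18826731212903 dR 0.0
(array([282.2, 219.2]), 0.74) [283.2698 219.6562] (array([280.6, 260.2]), 0.7)
[ 0.023  0.015  0.226 -0.     0.002 -0.007]
```

View pics/c12.png

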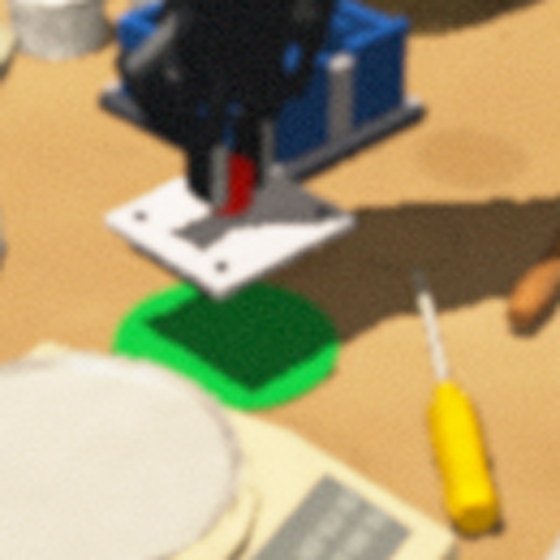

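The lid is held about level at (230,235), with its shadow centred on the mat, and the driver lies clear on the right. Lowering now.

drive_tool --rows "20 0.01 0.01 0.06 0 0 0;20 0.02 0.015 0.12 0 0 0;20 0.023 0.015 0.18 0 0 0;20 0.023 0.015 0.22 0 0 0;20 0.023 0.015 0.24 0 0 0;20 0.023 0.015 0.25 0 0 0;20 0.023 0.015 0.26 0 0 0;20 0.023 0.015 0.265 0 0 0;20 0.023 0.015 0.27 0 0 0;20 0.023 0.015 0.27 0 0 0"

```text
clock: 23.03
ee_pos: [0.5294, -0.1899, 0.0372]
tcp_rot: [[-0.679, 0.735, 0.002], [0.735, 0.679, -0.002], [-0.003, 0.0, -1.0]]
force: [-1.3, -1.5, 4.3]
width: 0.276
grip_force: 59.9
```

drive_tool --rows "20 0 0 0.006 0 0 0;20 0 0 0.008 0 0 0;20 0 0 0.008 0 0 0;60 0 0 0.008 0 0 0;60 0 0 0.008 0 0 0;60 0 0 0.008 0 0 0;60 0 0 0.008 0 0 0;60 0 0 0.008 0 0 0;60 0 0 -0.1 0 0 0;60 0 0 -0.25 0 0 0"

```text
clock: 23.87
ee_pos: [0.5268, -0.1885, 0.0841]
tcp_rot: [[-0.679, 0.734, -0.004], [0.734, 0.679, 0.002], [0.004, -0.002, -1.0]]
force: [0.2, -1.6, 0.8]
width: 0.7
grip_force: 0.0
```

drive_tool --rows "60 0 0 -0.1 0 0 0;60 0 0 -0.2 0 0 0;60 0.1 0.1 -0.3 0 0 0;60 0.2 0.2 -0.35 0 0 0;60 0.3 0.3 -0.4 0 0 0;60 0.35 0.3 -0.45 0 0 0;60 0.35 0.3 -0.45 0 0 0;60 0.35 0.3 -0.45 0 0 0;60 0.35 0.3 -0.45 0 0 0;60 0.35 0.3 -0.45 0 0 0"

```text
clock: 24.7
ee_pos: [0.5248, -0.0987, 0.175]
tcp_rot: [[-0.677, 0.736, -0.001], [0.736, 0.677, -0.001], [-0.0, -0.001, -1.0]]
force: [-0.3, -0.3, 0.8]
width: 0.699
grip_force: 0.0
```

```bash
python3 - <<'E'
from lev import *
s=snap("side","s13");t=snap("top","t13")
for n in("lid_knob","mat","weight","brush","driver_tip","driver_grip"): print(n,*both(n))
cv2.imwrite("pics/c13.png",np.hstack([cv2.resize(s[180:310,230:360,::-1],(400,400),interpolation=cv2.INTER_CUBIC),cv2.resize(t[150:330,170:350,::-1],(400,400),interpolation=cv2.INTER_CUBIC)]))
E
```

```text
lid_knob (array([281.5, 246.5]), 0.73) (array([247. , 213.7]), 0.69) [ 0.5284 -0.1825  0.0426]
mat (array([282. , 260.4]), 0.5) None None
weight (array([190.4, 289.6]), 0.71) (array([205.4, 131.1]), 0.78) [ 0.7198 -0.0863  0.0019]
brush (array([362.1, 242.1]), 0.57) (array([289. , 300.8]), 0.77) [ 0.3346 -0.27   -0.0053]
driver_tip (array([329.8, 242.3]), 0.74) (array([277. , 260.7]), 0.92) [ 0.42   -0.2446  0.012 ]
driver_grip (array([339.5, 285.1]), 0.65) (array([236. , 224.2]), 0.43) [ 0.4573 -0.1428 -0.0262]
```

View pics/c13.png

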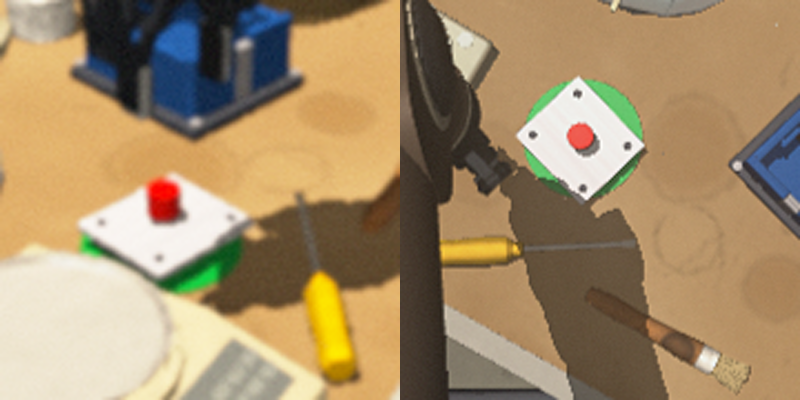

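The lid lies flat and knob-up on the mat, about 8 mm off centre at most. The driver is on the bench clear of the pot, and the brush and weight have not moved. Handing in.

```bash
python3 -c "
from rig import manip
print(manip.sign_off())"
```

```text
the job is handed in; nothing more can be done
None
```

I levered the lid free with the screwdriver, laid the driver on the bench, set the lid knob-up on the mat within about 8 mm of centre, and handed the job in at about 25 s; the weight and brush did not move, and the hand-in returned no verdict.

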